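Set out toy racers for the next coat

TASK

Set the three wooden racers out for their next coat, each standing lengthwise and centred on one of the cork-topped rests (nose either way): the plain pine racer on the end rest in front of (nearest to) the green tin, the blue racer on the end rest nearest to the yellow tin, and the red racer on the middle rest between them. Seat the white masking plug fully down in the red racer's cockpit hole. Leave both tins where they stand.

Things in the scene. Friction and masses are not known exactly. Their poses are not given: they have to be found in the camera images.
- racer_red: Red, white nose stripe: toy racer, no wheels, loose, 140 g. Origin: underside, on the cockpit's axis; x to the nose, z up. x = -54 (tail) to 61 mm (nose); flat sides 48 mm apart for x = -23 to 23 (grip there, across y). Pod z = 10 to 42, headrest behind the cockpit to 49; below, a pine foot 56 x 28 x 10 mm. Cockpit: round blind hole 30 mm wide, 22 deep, open at the top (z = 42).
- racer_pine: Bare pale pine: toy racer, no wheels, loose, 140 g. Origin: underside, on the cockpit's axis; x to the nose, z up. x = -54 (tail) to 61 mm (nose); flat sides 48 mm apart for x = -23 to 23 (grip there, across y). Pod z = 10 to 42, headrest behind the cockpit to 49; below, a pine foot 56 x 28 x 10 mm. Cockpit: round blind hole 30 mm wide, 22 deep, open at the top (z = 42).
- racer_blue: Blue, white nose stripe: toy racer, no wheels, loose, 140 g. Origin: underside, on the cockpit's axis; x to the nose, z up. x = -54 (tail) to 61 mm (nose); flat sides 48 mm apart for x = -23 to 23 (grip there, across y). Pod z = 10 to 42, headrest behind the cockpit to 49; below, a pine foot 56 x 28 x 10 mm. Cockpit: round blind hole 30 mm wide, 22 deep, open at the top (z = 42).
- plug: White masking plug, loose, 50 g, upright on its stem on the table. Origin: centre of the stem's underside, z up. Stem 22 mm wide, z = 0 to 14; flange 38 mm wide, z = 14 to 19; round grip knob 20 mm wide, z = 19 to 43 mm. Seated, the flange rests on the racer's top, so its origin is 28 mm above the racer's.
- rest_left: The left (+y) one of the row of three fixed drying rests as the robot sees them: a plywood block with cork top, 90 (x) x 40 (y) x 20 mm high, flat on top. Origin: centre of its underside, on the table; x along its length, roughly away from the robot. The rests stand about 115 mm apart.
- rest_middle: The middle one of the row of three fixed drying rests as the robot sees them: a plywood block with cork top, 90 (x) x 40 (y) x 20 mm high, flat on top. Origin: centre of its underside, on the table; x along its length, roughly away from the robot. The rests stand about 115 mm apart.
- rest_right: The right (-y) one of the row of three fixed drying rests as the robot sees them: a plywood block with cork top, 90 (x) x 40 (y) x 20 mm high, flat on top. Origin: centre of its underside, on the table; x along its length, roughly away from the robot. The rests stand about 115 mm apart.
- tin_green: Green paint tin, 64 mm wide, 45 mm high, closed, loose, about 450 g, standing about 120 mm behind one of the two end rests (beyond it as seen from the robot). Origin: centre of its underside.
- tin_yellow: Yellow paint tin, 64 mm wide, 45 mm high, closed, loose, about 450 g, standing about 120 mm behind one of the two end rests (beyond it as seen from the robot). Origin: centre of its underside.
Not all that is in view belongs to the job. What is shaped like the racer_red but purple is not meant. Of the things shaped like the plug, the white one is meant.

How it is judged:
At the end, for the whole second after the job is handed in: Red racer on the middle rest, pine before the green tin, blue before the yellow tin: centred within 14 mm, in line within 0.25 rad, upright within 0.12. Plug seated in the red cockpit (within 8 mm of its axis, origin 24 to 32 mm above the racer's). Tins moved under 20 mm, upright. All at rest (horizontal distance between racer_red and rest_middle below 0.014 m and z of racer_red in the frame of rest_middle between 0.016 and 0.025 m and angle between the x axis of racer_red and the x axis of rest_middle, either way round below 0.25 rad and horizontal distance between plug and racer_red below 0.008 m and z of plug in the frame of racer_red between 0.024 and 0.032 m and ((horizontal distance between tin_green and rest_left below 0.18 m and horizontal distance between tin_yellow and rest_right below 0.18 m and horizontal distance between racer_pine and rest_left below 0.014 m and z of racer_pine in the frame of rest_left between 0.016 and 0.025 m and angle between the x axis of racer_pine and the x axis of rest_left, either way round below 0.25 rad and horizontal distance between racer_blue and rest_right below 0.014 m and z of racer_blue in the frame of rest_right between 0.016 and 0.025 m and angle between the x axis of racer_blue and the x axis of rest_right, either way round below 0.25 rad) or (horizontal distance between tin_green and rest_right below 0.18 m and horizontal distance between tin_yellow and rest_left below 0.18 m and horizontal distance between racer_pine and rest_right below 0.014 m and z of racer_pine in the frame of rest_right between 0.016 and 0.025 m and angle between the x axis of racer_pine and the x axis of rest_right, either way round below 0.25 rad and horizontal distance between racer_blue and rest_left below 0.014 m and z of racer_blue in the frame of rest_left between 0.016 and 0.025 m and angle between the x axis of racer_blue and the x axis of rest_left, either way round below 0.25 rad)) and distance of each of tin_green, tin_yellow from where it was at the start of the episode below 0.02 m and angle between each of racer_red, racer_pine, racer_blue, plug, tin_green, tin_yellow's own z axis and vertical below 0.12 rad and linear speed of each of racer_red, racer_pine, racer_blue, plug below 0.02 m/s); the robot touches nothing.
It also fails if it takes over 128 s, if anything falls off the work surface, if the arm or the gripper's body presses on something with over 40 N, if the wrist force passes 120 N, or if a joint passes its speed limit or range.

ROBOT

A 7-joint arm with a two-finger parallel gripper is mounted at the origin on the work surface. World frame = base frame: x ahead of the robot, y to its left, z up, the work surface at z = 0. Lengths are in m, angles in rad, forces in N, time in s.
With the tool pointing down it reaches from about 0.425 to 0.925 m from the base axis. Payload 6.8 kg.
Tool frame: the origin (TCP) lies at the very end of the fingers, on their centre line; the grasp point (between the pads) lies 19 mm behind it; z points along the fingers, y is the line along which they close (so a half turn about z gives the same grasp; the last joint's range is limited). The gripper opens to 85 mm and grips with 20 to 120 N. Pads are 22 mm wide; open, the fingers measure 114 mm over their backs; the gripper's body (76 mm by 85 mm) begins 54 mm behind the grasp point. The pads swing forward as they close: fully open they stand 13 mm farther back than shut.
Start: joints at [1.121, 0.477, 0.022, 1.555, -0.011, 1.109, -0.083], TCP at [0.226, -0.636, 0.231] pointing down, gripper open.
Joint ranges: [-2.96, 2.96], [-0.34, 2.1], [-1.41, 1.46], [0.24, 2.44], [-1.37, 4.51], [0.17, 1.92], [-2.96, 2.96]. Speed limits (rad/s): [2.39, 2.39, 3.14, 3.14, 3.14, 3.14, 3.14].

INTERFACE

Orientations are given as a unit quaternion [w, x, y, z].
In Python, from station import monitor, eyes, bot gives the robot as it stands.
- The arm moves only by the tool pendant, called after "Call:" in YAML: its name, and indented under it one key for each argument. Schema: {"type":"object","properties":{"ticks":{"type":"array","items":{"type":"object","properties":{"trans":{"type":"array","items":{"type":"number"},"minItems":3,"maxItems":3},"spin":{"type":"number"},"jaw":{"type":"number"}},"additionalProperties":false,"required":["jaw"]},"minItems":1,"maxItems":20},"force":{"type":"number"},"only":{"type":"string"},"quiet":{"type":"boolean"},"lines":{"type":"string"}},"required":["ticks"],"additionalProperties":false}. ticks is a list of rows, 1 to 20 of them, each an object with the fields trans (a list: dx, dy, dz in shares of the most that a row can go, 1 being 50 mm), spin (a turn about the tool's z in normalised numbers (1 is pi rad)), jaw (the opening from 0.0 (shut) to 1.0 (fully open)); a field left out counts as zero (the opening has to be given); each row shifts and turns the commanded pose from where the row before left it, along the tool's axes as they then stand; what a row does not reach is not made up. A row lasts 1/10 s, in which the tool goes at most 0.05 m and 0.15 rad, less where a joint would pass 70% of its speed; a pose out of reach is approached as far as the arm can. The fingers move at their own pace and stop on an object; force is the grip in N (left out, the last holds). Time passes only in rows, so rows that do not move let the fingers close. The tool returns the time, the measured TCP pose, the force, the opening and the grip force at its end. only (a regular expression) keeps the lines of the reply that match it, lines (a string "A,B") keeps lines A to B, and quiet returns only ok. A shift or turn number past 1, either way, is cut back to 1. Input that does not fit is refused with a message, and nothing moves.
- monitor.get_obs(): the state, without advancing time (a new reading comes with each control period).
- eyes.read_camera(name): name is "side" or "top"; returns the picture (420x560x3 uint8, blue, green, red); there is no depth.
- eyes.camera_info(name): a dict with "vertical_fov" (degrees; the focal length in pixels is half the picture's height over the tangent of half this angle, whatever the lens; pixels are square), "cx", "cy" (the principal point, pixels), "view" (4x4, takes a point from world to camera coordinates). Camera axes: x right, y up, looking along -z (the intrinsics and any distortion apply to the point x, -y, -z); pixel columns grow to the right and rows downward; lengths in m; the calibration is good to about 2 mm. A picture is of the moment at which its call begins. camera_info takes no time and is no camera call.
- bot.hand_in(): hands the job in; it is judged then, once.
The state is a dict: "t": time; "q": joint angles; "joint_vel": joint speeds; "joint_torque": joint torques, N m; "eef_pos": TCP position; "tool_rot": TCP orientation; "contact_force": force on the tool from outside, world axes, zero at the start; "torque": the same for the moment, N m; "gripper_width": opening from 0.0 (shut) to 1.0 (fully open); "grasp_force": force on a finger pad.
Only numpy, scipy, OpenCV 4.12 (cv2) and the standard library are available. Lean on these libraries where they do the work, as an engineer would, in place of code of your own. Each camera call takes 0.05 s, during which the arm holds its last target. There are 200 camera calls.

## Working session

There is one attempt and no reset: what is moved stays moved. The work goes in short steps, Python scripts to look and compute and a tool call to move; the robot and the scene stay as the last step left them, time stands still between calls to the robot, and variables do not carry over. Pictures are saved under pics/ and viewed, at most 14 in all, crops included, and the job is handed in when it is done.

```bash
mkdir -p pics; ls; python3 - <<'E'
from station import monitor, eyes, bot
import cv2
for n in("top","side"):
    cv2.imwrite(f"pics/{n}0.png",eyes.read_camera(n)); print(eyes.camera_info(n))
o=monitor.get_obs(); print(o)
E
```

```text
pics
{'vertical_fov': 52.761223878211226, 'cx': 276.5076852042538, 'cy': 206.92957502495, 'view': array([[ 0.00820521, -0.99995354, -0.00505916,  0.03161383],
       [ 0.99354864,  0.00758017,  0.11315316, -0.59003859],
       [-0.11310956, -0.00595496,  0.99356468, -0.88289245],
       [ 0.        ,  0.        ,  0.        ,  1.        ]])}
{'vertical_fov': 51.24594576560351, 'cx': 274.77113910335834, 'cy': 206.40899967173598, 'view': array([[-0.75037649, -0.6608958 ,  0.01232357,  0.4553957 ],
       [ 0.37935119, -0.41529527,  0.82681468, -0.24145383],
       [-0.54132043,  0.62509726,  0.56233941, -0.64157993],
       [ 0.        ,  0.        ,  0.        ,  1.        ]])}
{'t': 0.1, 'q': array([ 1.12088618,  0.4777296 ,  0.02234854,  1.55632744, -0.01154701,
        1.10928665, -0.08311714]), 'joint_vel': array([ 0.00088889, -0.00320218,  0.00083165, -0.00171419,  0.00060829,
        0.00156282,  0.00052843]), 'joint_torque': array([ 4.54956302e-03, -5.97758532e+01,  1.61379363e+00, -2.81953311e+01,
        1.28400096e-02,  5.05589240e-03, -2.19507774e-05]), 'eef_pos': array([ 0.22608173, -0.63546169,  0.23042549]), 'tool_rot': array([-7.92386681e-04,  9.85432877e-01,  1.70062887e-01, -1.76692949e-04]), 'contact_force': array([ 0.42026375, -0.5966967 ,  0.19513374]), 'torque': array([0.04583832, 0.03153926, 0.06120732]), 'grasp_force': 0.0, 'gripper_width': 1.0000511587726928}
```

View pics/top0.png

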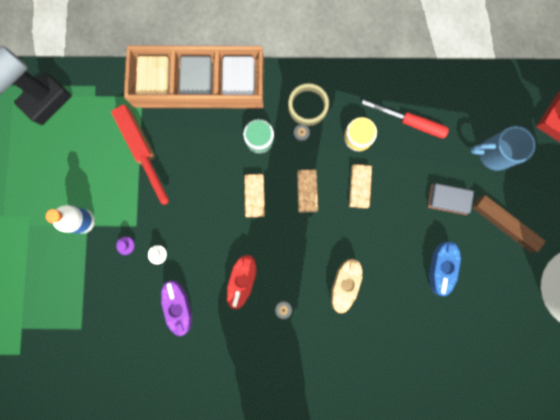

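View pics/side0.png

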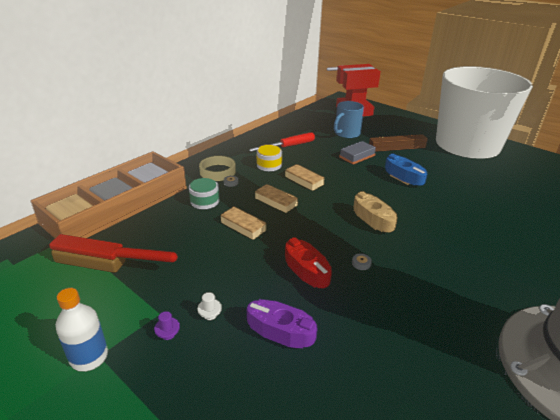

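The top view shows the green tin at (258,136) behind the left rest (255,195), and the yellow tin at (361,134) behind the right rest (360,186). The middle rest is at (308,190). So pine goes left, red goes in the middle and blue goes right. Red is at (241,282), pine at (347,286), blue at (446,269) and the white plug at (157,255). The side view agrees.

```bash
cat > h.py <<'E'
from station import monitor, eyes, bot
import cv2, numpy as np
H={"red":((0,140,60),(8,255,255)),"redb":((172,140,60),(180,255,255)),"blue":((105,120,60),(122,255,255)),
"pine":((10,30,130),(28,200,255)),"rest":((8,30,60),(28,220,255)),"white":((0,0,120),(180,60,255)),
"green":((60,80,60),(90,255,255)),"yellow":((22,150,120),(35,255,255))}
def cam(n):
    i=eyes.camera_info(n);V=np.array(i["view"]);f=210/np.tan(np.radians(i["vertical_fov"]/2));return V,f,i["cx"],i["cy"]
def ray(n,p,z):
    V,f,cx,cy=cam(n);R=V[:3,:3];c=-R.T@V[:3,3]
    d=R.T@np.array([(p[0]-cx)/f,-(p[1]-cy)/f,-1]);return c+d*(z-c[2])/d[2]
def proj(n,P):
    V,f,cx,cy=cam(n);q=V[:3,:3]@P+V[:3,3];return np.array([cx+f*q[0]/-q[2],cy-f*q[1]/-q[2]])
def blobs(im,key,roi=None,amin=60):
    h=cv2.cvtColor(im,cv2.COLOR_BGR2HSV);m=cv2.inRange(h,*H[key])
    if key=="red":m|=cv2.inRange(h,*H["redb"])
    if roi:
        k=np.zeros_like(m);x0,y0,x1,y1=roi;k[y0:y1,x0:x1]=255;m&=k
    cs,_=cv2.findContours(m,cv2.RETR_EXTERNAL,cv2.CHAIN_APPROX_NONE)
    return sorted([c for c in cs if cv2.contourArea(c)>amin],key=cv2.contourArea,reverse=True)
def rect(n,c,z):
    """contour cast on plane z -> centre, yaw of long axis, sizes"""
    P=np.array([ray(n,p[0],z)[:2] for p in c])*1000
    (x,y),(w,h),a=cv2.minAreaRect(P.astype(np.float32))
    a=np.radians(a)
    if h>w:w,h,a=h,w,a+np.pi/2
    a=(a+np.pi/2)%np.pi-np.pi/2
    return np.round([x,y,w,h],1),round(a,3)
E
python3 - <<'E'
from h import *
im=cv2.imread("pics/top0.png")
V,f,cx,cy=cam("top");print("cam",-V[:3,:3].T@V[:3,3],f)
for k,roi,z in [("red",(215,245,270,320),.03),("pine",(320,250,375,325),.03),("blue",(420,235,475,305),.03),("rest",(235,165,275,225),.02),("rest",(290,160,325,220),.02),("rest",(342,155,380,215),.02),("white",(140,240,175,270),.035),("green",(240,110,280,155),.045),("yellow",(340,110,380,155),.045)]:
    for c in blobs(im,k,roi)[:2]: print(k,rect("top",c,z),cv2.contourArea(c))
crop=lambda x,y,s:cv2.resize(im[y-s:y+s,x-s:x+s],(260,260),interpolation=cv2.INTER_CUBIC)
a=np.hstack([crop(241,282,40),crop(347,286,40),crop(446,269,40)])
b=np.hstack([crop(255,195,40),crop(157,255,25),crop(360,186,40)])
cv2.imwrite("pics/crops.png",np.vstack([a,b]))
E
```

```text
cam [0.48610907 0.03082736 0.94413542] 423.4019394980808
red (array([430.3, 111.1, 114.8,  52.2]), np.float64(-0.268)) 945.5
pine (array([ 422.2, -113.9,  117.4,   54. ]), np.float64(-0.331)) 1141.0
blue (array([ 461.6, -323.1,  115.4,   60.4]), np.float64(-0.205)) 1247.5
rest (array([617.7,  85.1,  98.1,  46.2]), np.float64(0.017)) 851.0
rest (array([628.6, -30.6,  96. ,  44.2]), np.float64(0.003)) 811.0
rest (array([ 640. , -148. ,   98.5,   46.9]), np.float64(-0.077)) 866.0
white (array([485.4, 291.9,  41.1,  40.3]), np.float64(-1.562)) 299.5
green (array([751.6,  78. ,  51.6,  48. ]), np.float64(0.01)) 410.0
green (array([752.9,  97.7,  99.1,  39.1]), np.float64(0.018)) 153.5
```

View pics/crops.png

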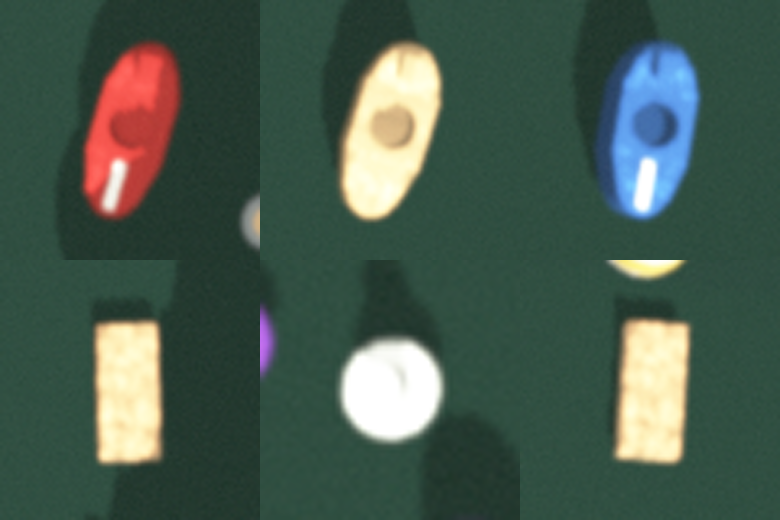

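The crops show all three cockpits as dark discs, tails up and noses down. The plug is round and the rests are clean rectangles. Next I'll refine yaw and origin from the cockpit discs and principal axes, and check against the side view.

```bash
python3 - <<'E'
from h import *
im=cv2.imread("pics/top0.png");hs=cv2.cvtColor(im,cv2.COLOR_BGR2HSV)
def pca(P):
    m=P.mean(0);w,v=np.linalg.eigh(np.cov((P-m).T));d=v[:,1]*np.sign(v[0,1]);return m,np.arctan2(d[1],d[0])
for k,roi,c0 in [("red",(215,245,270,320),(241.3,280.7)),("pine",(320,250,375,325),(347.3,284.7)),("blue",(420,235,475,305),(446.9,267.4))]:
    hull=cv2.convexHull(blobs(im,k,roi)[0]);m=np.zeros(im.shape[:2],np.uint8);cv2.drawContours(m,[hull],-1,255,-1)
    # cockpit: dark pixels within 12px of the seen centre
    v=hs[...,2].astype(float);yy,xx=np.mgrid[:420,:560];near=np.hypot(xx-c0[0],yy-c0[1])<10
    ring=near&(m>0);t=(np.percentile(v[ring],15)+np.percentile(v[ring],85))/2
    d=((v<t)&ring).astype(np.uint8);n,l,st,ce=cv2.connectedComponentsWithStats(d);b=1+st[1:,4].argmax()
    (ex,ey),(w,h),_=cv2.fitEllipse(max(cv2.findContours((l==b).astype(np.uint8),0,1)[0],key=len))
    P=np.array([ray("top",p,.03)[:2] for p in np.argwhere(m>0)[:,::-1]])*1e3
    mm,a=pca(P);u=np.array([np.cos(a),np.sin(a)]);s=(P-mm)@u
    ends=[mm+u*s.min(),mm+u*s.max()]
    mid=(ends[0]+ends[1])/2
    print(k,"cockpit px",np.round(ce[b],1),np.round((ex,ey,w,h),1),"eyes world",np.round(ray("top",ce[b],.042)*1e3,1),"manual",np.round(ray("top",c0,.042)*1e3,1),"pca",mm.round(1),round(a,3),"len",round(np.ptp(s),1),"mid+3.5",(mid+3.5*u).round(1), "rectangle",rect("top",hull,.03))
for roi in [(235,165,275,225),(290,160,325,220),(342,155,380,215)]:
    c=blobs(im,"rest",roi)[0];m=np.zeros(im.shape[:2],np.uint8);cv2.drawContours(m,[c],-1,255,-1)
    P=np.array([ray("top",p,.02)[:2] for p in np.argwhere(m>0)[:,::-1]])*1e3;print("rest",*pca(P),"side proj",proj("side",np.r_[pca(P)[0]/1e3,.02]).round(1))
for x,y,z in [(430,111,30),(422,-114,30),(461,-323,30),(485,292,16)]: print(proj("side",np.array([x,y,z])/1e3).round(1))
si=cv2.imread("pics/side0.png")
for roi in[(210,195,275,245),(245,178,305,215),(275,160,330,195)]:
    c=blobs(si,"rest",roi)
    if c: M=cv2.moments(c[0]);print("side rest",round(M["m10"]/M["m00"],1),round(M["m01"]/M["m00"],1),cv2.contourArea(c[0]))
E
```

```text
red cockpit px [243.2 281.5] [243.2 281.7  14.3  16.7] eyes world [430.4 105.   42. ] manual [432.1 109.   42. ] pca [430.2 111.1] -0.264 len 115.7 mid+3.5 [433.8 110.1] rectangle (array([430.3, 111.1, 114.8,  52.2]), np.float64(-0.268))Traceback (most recent call last):
  File "<stdin>", line 12, in <module>
  File "h.py", line 9, in ray
    V,f,cx,cy=cam(n);R=V[:3,:3];c=-R.T@V[:3,3]
              ~~~^^^
  File "h.py", line 7, in cam
    i=eyes.camera_info(n);V=np.array(i["view"]);f=210/np.tan(np.radians(i["vertical_fov"]/2));return V,f,i["cx"],i["cy"]
ValueError: time passes only in moves, steps and waits
```

```bash
sed -i 's/^def cam(n):/import functools\n@functools.lru_cache\ndef cam(n):/' h.py; cat > m.py <<'E'
from h import *
im=cv2.imread("pics/top0.png");hs=cv2.cvtColor(im,cv2.COLOR_BGR2HSV)
def pca(P):
    m=P.mean(0);w,v=np.linalg.eigh(np.cov((P-m).T));d=v[:,1]*np.sign(v[0,1]);return m,np.arctan2(d[1],d[0])
for k,roi,c0 in [("red",(215,245,270,320),(241.3,280.7)),("pine",(320,250,375,325),(347.3,284.7)),("blue",(420,235,475,305),(446.9,267.4))]:
    hull=cv2.convexHull(blobs(im,k,roi)[0]);m=np.zeros(im.shape[:2],np.uint8);cv2.drawContours(m,[hull],-1,255,-1)
    P=np.array([ray("top",p,.03)[:2] for p in np.argwhere(m>0)[:,::-1]])*1e3
    mm,a=pca(P);u=np.array([np.cos(a),np.sin(a)]);s=(P-mm)@u
    mid=mm+u*(s.min()+s.max())/2
    print(k,"cockpit",np.round(ray("top",c0,.042)*1e3,1),"pca",mm.round(1),round(a,3),"len",round(np.ptp(s),1),"mid+3.5",(mid+3.5*u).round(1), "rect",rect("top",hull,.03))
for roi in [(235,165,275,225),(290,160,325,220),(342,155,380,215)]:
    c=blobs(im,"rest",roi)[0];m=np.zeros(im.shape[:2],np.uint8);cv2.drawContours(m,[c],-1,255,-1)
    P=np.array([ray("top",p,.02)[:2] for p in np.argwhere(m>0)[:,::-1]])*1e3;q=pca(P);print("rest",q,"side proj",proj("side",np.r_[q[0]/1e3,.02]).round(1))
for x,y,z in [(432,109,42),(424,-113,42),(461,-323,42),(485,292,16)]: print(proj("side",np.array([x,y,z])/1e3).round(1))
si=cv2.imread("pics/side0.png")
crop=lambda x,y:cv2.resize(si[y-40:y+40,x-40:x+40],(260,260),interpolation=cv2.INTER_CUBIC)
cv2.imwrite("pics/crops2.png",np.vstack([np.hstack([crop(305,260),crop(375,210),crop(405,168)]),np.hstack([crop(245,222),crop(276,198),crop(210,305)])]))
E
python3 m.py
```

```text
red cockpit [432.1 109.   42. ] pca [430.2 111.1] -0.264 len 115.7 mid+3.5 [433.8 110.1] rect (array([430.3, 111.1, 114.8,  52.2]), np.float64(-0.268))
pine cockpit [ 425.7 -113.7   42. ] pca [ 423.  -114.1] -0.316 len 118.1 mid+3.5 [ 425.9 -115.1] rect (array([ 422.2, -113.9,  117.4,   54. ]), np.float64(-0.331))
blue cockpit [ 463.4 -323.6   42. ] pca [ 461.6 -323.5] -0.211 len 116.4 mid+3.5 [ 464.9 -324.2] rect (array([ 461.6, -323.1,  115.4,   60.4]), np.float64(-0.205))
rest (array([617.30227981,  86.03025231]), np.float64(0.020703684615340466)) side proj [243.8 219.1]
rest (array([628.76286266, -30.65627453]), np.float64(0.026545776370810844)) side proj [276.6 194.8]
rest (array([ 639.61956746, -147.84632032]), np.float64(-0.08153890656949603)) side proj [304.8 174. ]
[308.1 255.6]
[376.1 205.9]
[407.2 164.5]
[212.5 308.1]
```

View pics/crops2.png

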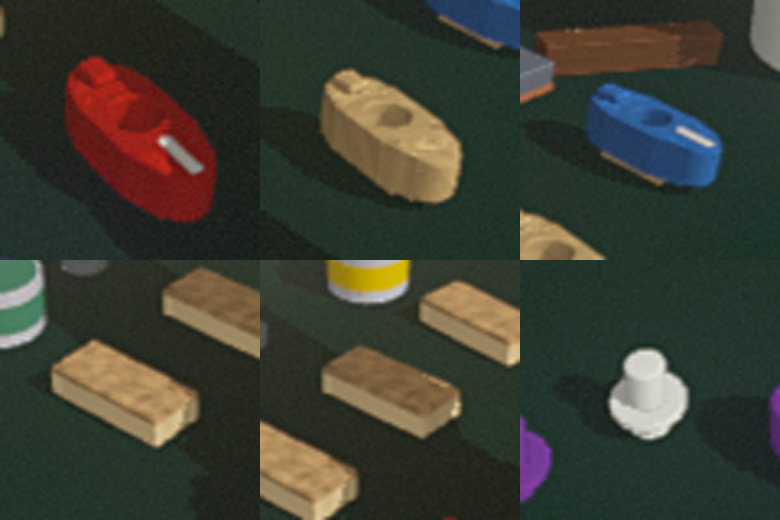

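The side view agrees with the top-view cockpit points to about 1 px: red near (308,255), pine near (377,205), blue near (407,164). The plug knob is near (208,295). Next I'll pin down the plug and the bucket, and write a planning helper.

```bash
cat > plan.py <<'E'
import sys
from h import *
from scipy.spatial.transform import Rotation as R
def plan(x,y,z,h):
    """turn (tool z) then shift in tool axes after that turn; x,y,z mm, h = heading of tool x or None"""
    o=monitor.get_obs();q=o["tool_rot"];M=R.from_quat([q[1],q[2],q[3],q[0]])
    X=M.as_matrix()[:,0];h0=np.arctan2(X[1],X[0]);t=0
    if h is not None: t=(h0-h+np.pi/2)%np.pi-np.pi/2
    d=(M*R.from_euler("z",t)).as_matrix().T@(np.array([x,y,z])/1e3-o["eef_pos"])
    print("t",round(o["t"],2),"pos",(o["eef_pos"]*1e3).round(1),"head",round(h0,3),"turn",round(t,3),"shift",d.round(4),"q",o["q"].round(2))
if __name__=="__main__": plan(*[None if a=="-" else float(a) for a in sys.argv[1:5]])
E
python3 - <<'E'
from h import *
im=cv2.imread("pics/top0.png");c=blobs(im,"white",(140,240,175,270))[0]
(x,y),r=cv2.minEnclosingCircle(c);print((x,y),r,ray("top",(x,y),.0165)*1e3, proj("side",ray("top",(x,y),.0165)))
print("side flange",ray("side",(209,307.7),.0185)*1e3,"knob top",ray("side",(208.1,294.8),.043)*1e3)
print("bucket base",ray("side",(475,150),0),"near",ray("side",(480,154),0), "rim z?",[ray("side",(485,88),z).round(2) for z in(.1,.15,.2)],"top",ray("top",(545,287),.15))
E
python3 plan.py 463.4 -323.6 150 -.21
```

```text
(156.85134887695312, 254.4729766845703) 10.341695785522461 [485.39460925 296.42019542  16.5       ] [210.28504865 309.29448252]
side flange [488.0216801  296.66013483  18.5       ] knob top [491.32936288 293.29265565  43.        ]
bucket base [ 0.3904774  -0.60703303  0.        ] near [ 0.37095438 -0.59200243  0.        ] rim z? [array([ 0.47, -0.84,  0.1 ]), array([ 0.43, -0.68,  0.15]), array([ 0.39, -0.52,  0.2 ])] top [ 0.43183982 -0.46022143  0.15      ]
t 0.1 pos [ 226.1 -635.5  230.4] head 0.342 turn 0.552 shift [ 0.1672 -0.3544  0.0807] q [ 1.12  0.48  0.02  1.56 -0.01  1.11 -0.08]
```

The rows are not in the units I measure in: shifts go in shares of 50 mm and turns go in shares of pi rad. I convert before sending: -0.048 m is -0.96, 0.035 m is 0.7, 0.138 rad is 0.0439.

Call:
pendant:
  ticks:
    - {"spin":0.0439,"jaw":1}
    - {"spin":0.0439,"jaw":1}
    - {"spin":0.0439,"jaw":1}
    - {"spin":0.0439,"jaw":1}
    - {"trans":[-0.21,-0.96,0],"jaw":1}
    - {"trans":[-0.21,-0.96,0],"jaw":1}
    - {"trans":[-0.21,-0.96,0],"jaw":1}
    - {"trans":[-0.21,-0.96,0],"jaw":1}
    - {"trans":[0.7,-0.54,0],"jaw":1}
    - {"trans":[0.7,-0.54,0],"jaw":1}
    - {"trans":[0.7,-0.54,0],"jaw":1}
    - {"trans":[0.7,-0.54,0],"jaw":1}
    - {"trans":[0.7,-0.54,0],"jaw":1}
    - {"trans":[0.7,-0.54,0],"jaw":1}
    - {"jaw":1}
  force: 40

```text
t: 1.6
eef_pos: [0.4704, -0.3196, 0.2309]
tool_rot: [-0.001, 0.995, -0.1, 0.001]
contact_force: [0.3, -0.2, 0.7]
gripper_width: 0.998
grasp_force: 0.0
```

```bash
python3 plan.py 463.4 -323.6 10 -.21
```

```text
t 1.6 pos [ 470.4 -319.6  230.9] head -0.201 turn 0.009 shift [-0.0065  0.006   0.2209] q [ 0.54  0.3  -0.06  1.81  0.02  1.02 -1.3 ]
```

Scaled: 0.045 m is 0.9, 0.035 m is 0.7, 0.009 rad is 0.0029.

Call:
pendant:
  ticks:
    - {"trans":[-0.13,0.12,0.4],"spin":0.0029,"jaw":1}
    - {"trans":[0,0,0.9],"jaw":1}
    - {"trans":[0,0,0.9],"jaw":1}
    - {"trans":[0,0,0.9],"jaw":1}
    - {"trans":[0,0,0.7],"jaw":1}
    - {"trans":[0,0,0.4],"jaw":1}
    - {"trans":[0,0,0.22],"jaw":1}
    - {"jaw":1}
    - {"jaw":0}
    - {"jaw":0}
    - {"jaw":0}
    - {"jaw":0}
    - {"jaw":0}
    - {"jaw":0}
    - {"jaw":0}
    - {"jaw":0}
  force: 40

```text
t: 3.2
eef_pos: [0.4579, -0.3297, 0.0118]
tool_rot: [0.0, 0.994, -0.109, 0.001]
contact_force: [0.0, 1.4, 6.2]
gripper_width: 0.551
grasp_force: 42.5
```

```bash
python3 plan.py 639.6 -147.8 150 -.082
```

```text
t 3.2 pos [ 457.9 -329.7   11.8] head -0.219 turn -0.137 shift [ 0.1665 -0.1961 -0.138 ] q [ 0.55  0.6  -0.04  1.97  0.05  0.57 -1.32]
```

Scaled: -0.04 m is -0.8, -0.035 m is -0.7, -0.137 rad is -0.0436.

Call:
pendant:
  ticks:
    - {"trans":[0,0,-0.4],"jaw":0}
    - {"trans":[0,0,-0.8],"jaw":0}
    - {"trans":[0,0,-0.8],"jaw":0}
    - {"trans":[0,0,-0.8],"spin":-0.0436,"jaw":0}
    - {"trans":[0.6,-0.7,0],"jaw":0}
    - {"trans":[0.6,-0.7,0],"jaw":0}
    - {"trans":[0.6,-0.7,0],"jaw":0}
    - {"trans":[0.6,-0.7,0],"jaw":0}
    - {"trans":[0.6,-0.7,0],"jaw":0}
    - {"trans":[0.33,-0.42,0],"jaw":0}
    - {"jaw":0}
    - {"jaw":0}
    - {"jaw":0}

```text
t: 4.5
eef_pos: [0.6378, -0.1494, 0.1503]
tool_rot: [0.001, 0.999, -0.042, -0.0]
contact_force: [-0.3, -0.3, -1.1]
gripper_width: 0.554
grasp_force: 41.6
```

```bash
python3 plan.py 639.6 -147.8 33 -.082
python3 - <<'E'
from h import *
im=eyes.read_camera("top");cv2.imwrite("pics/t1.png",im)
s=eyes.read_camera("side");cv2.imwrite("pics/s1.png",s)
cv2.imwrite("pics/v1.png",np.hstack([im[60:260,260:460].repeat(2,0).repeat(2,1),s[40:240,220:420].repeat(2,0).repeat(2,1)]))
E
```

```text
t 4.5 pos [ 637.8 -149.4  150.3] head -0.084 turn -0.002 shift [ 0.0018 -0.0019  0.1173] q [ 0.22  0.53 -0.12  1.67  0.08  0.95 -1.58]
```

View pics/v1.png

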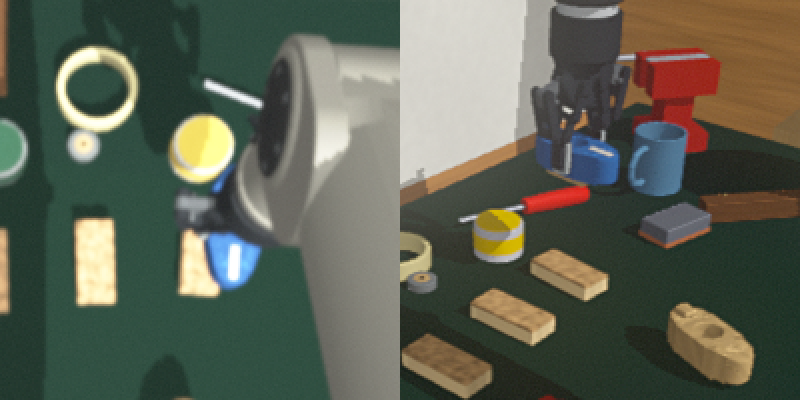

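Blue is held level over the right rest. In the top view its nose tip is at about (376,205). I'll check the along-axis offset from that nose pixel.

```bash
python3 - <<'E'
from h import *
im=cv2.imread("pics/t1.png")
c=blobs(im,"blue",(355,170,400,215),20);P=np.vstack(c)[:,0];n=P[P[:,1].argmax()];print(n)
u=np.array([np.cos(-.084),np.sin(-.084)]);T=np.array([637.8,-149.4])
for z in(.155,.17,.178):
    w=ray("top",P[P[:,1]>=n[1]-1].mean(0)+[0,.5],z)[:2]*1e3;print(z,w.round(1),"nose along",((w-T)@u).round(1),"origin offset",((w-T)@u+61).round(1))
E
```

```text
[373 204]
0.155 [ 583.3 -147.2] nose along -54.5 origin offset 6.5
0.17 [ 581.4 -143.8] nose along -56.6 origin offset 4.4
0.178 [ 580.4 -142. ] nose along -57.8 origin offset 3.2
```

Scaled: 0.04 m is 0.8, 0.03 m is 0.6.

Call:
pendant:
  ticks:
    - {"trans":[-0.048,-0.034,0.6],"jaw":0}
    - {"trans":[0,0,0.8],"jaw":0}
    - {"trans":[0,0,0.6],"jaw":0}
    - {"trans":[0,0,0.2],"jaw":0}
    - {"trans":[0,0,0.1],"jaw":0}
    - {"trans":[0,0,0.056],"jaw":0}
    - {"jaw":0}
    - {"jaw":0}

```text
t: 5.4
eef_pos: [0.6376, -0.146, 0.034]
tool_rot: [0.0, 0.999, -0.041, 0.001]
contact_force: [-0.0, -0.4, -1.3]
gripper_width: 0.553
grasp_force: 41.6
```

```bash
python3 plan.py 635.6 -147.5 32 -.082
```

```text
t 5.4 pos [ 637.6 -146.    34. ] head -0.082 turn -0.0 shift [-0.0019  0.0017  0.002 ] q [ 0.21  0.67 -0.11  1.74  0.1   0.74 -1.61]
```

Not touching yet. I'll lower the last 2 mm, release and rise.

Scaled: -0.05 m is -1, -0.04 m is -0.8.

Call:
pendant:
  ticks:
    - {"trans":[-0.04,0.034,0.02],"jaw":0}
    - {"trans":[0,0,0.03],"jaw":0}
    - {"jaw":0}
    - {"jaw":0.7}
    - {"jaw":1}
    - {"jaw":1}
    - {"jaw":1}
    - {"jaw":1}
    - {"trans":[0,0,-0.4],"jaw":1}
    - {"trans":[0,0,-0.8],"jaw":1}
    - {"trans":[0,0,-1],"jaw":1}
    - {"trans":[0,0,-1],"jaw":1}
    - {"jaw":1}
    - {"jaw":1}

```text
t: 6.8
eef_pos: [0.6353, -0.1475, 0.1917]
tool_rot: [0.0, 0.999, -0.041, 0.002]
contact_force: [0.3, 0.1, -0.9]
gripper_width: 1.005
grasp_force: 0.0
```

```bash
python3 plan.py 425.7 -114 180 -.32
```

```text
t 6.8 pos [ 635.3 -147.5  191.7] head -0.082 turn 0.238 shift [-0.2096  0.0342  0.011 ] q [ 0.22  0.48 -0.13  1.65  0.07  1.02 -1.58]
```

Scaled: -0.042 m is -0.84, 0.0068 m is 0.136, 0.119 rad is 0.0379.

Call:
pendant:
  ticks:
    - {"spin":0.0379,"jaw":1}
    - {"spin":0.0379,"jaw":1}
    - {"trans":[-0.84,0.136,0],"jaw":1}
    - {"trans":[-0.84,0.136,0],"jaw":1}
    - {"trans":[-0.84,0.136,0],"jaw":1}
    - {"trans":[-0.84,0.136,0],"jaw":1}
    - {"trans":[-0.84,0.136,0],"jaw":1}
    - {"jaw":1}
    - {"jaw":1}
    - {"jaw":1}

```text
t: 7.8
eef_pos: [0.4252, -0.1135, 0.1896]
tool_rot: [-0.0, 0.987, -0.159, -0.0]
contact_force: [-0.0, -0.5, 0.5]
gripper_width: 0.997
grasp_force: 0.0
```

```bash
python3 plan.py 425.7 -114 11 -.32
```

```text
t 7.8 pos [ 425.2 -113.5  189.6] head -0.32 turn -0.0 shift [0.0006 0.0003 0.1786] q [ 0.22  0.15 -0.11  2.13  0.02  0.87 -1.79]
```

```bash
python3 - <<'E'
from h import *
im=eyes.read_camera("top");cv2.imwrite("pics/t2.png",im)
s=eyes.read_camera("side");cv2.imwrite("pics/s2.png",s)
cv2.imwrite("pics/v2.png",np.hstack([im[130:330,280:480].repeat(2,0).repeat(2,1),s[100:300,250:450].repeat(2,0).repeat(2,1)]))
E
```

```text
(no output)
```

View pics/v2.png

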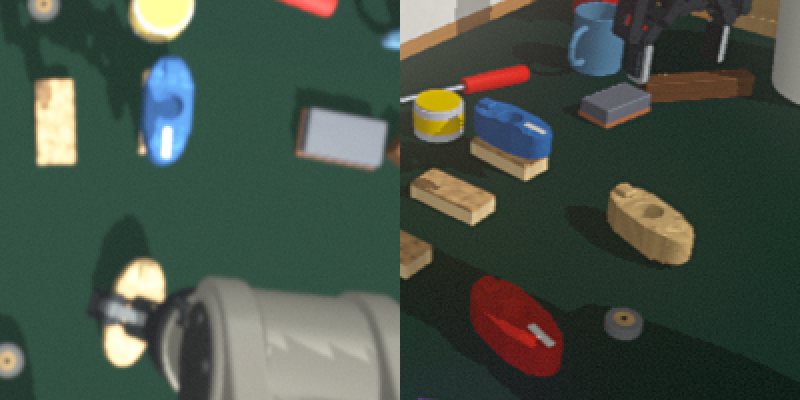

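Blue stands on the right rest, cockpit at about (365,182) in the top view. I'll check that against the prediction.

```bash
python3 - <<'E'
from h import *
print(proj("top",np.array([.6396,-.1478,.062])),(ray("top",(364.7,181.7),.062)*1e3).round(1),proj("side",np.array([.6396,-.1478,.062])))
im=cv2.imread("pics/t2.png");c=blobs(im,"blue",(340,150,385,220))[0]
print(rect("top",cv2.convexHull(c),.05))
r=blobs(im,"rest",(335,155,360,215),10);print([cv2.boundingRect(x) for x in r])
E
```

```text
[363.93411605 182.58548903] [ 641.5 -149.4   62. ] [305.72498652 158.73282193]
(array([ 636.8, -148.5,  117.9,   54.4]), np.float64(-0.082))
[(349, 198, 4, 9)]
```

Blue is centred to within about 3 mm. Next is the pine grasp.

Scaled: 0.045 m is 0.9, 0.04 m is 0.8.

Call:
pendant:
  ticks:
    - {"trans":[0,0,0.8],"jaw":1}
    - {"trans":[0,0,0.9],"jaw":1}
    - {"trans":[0,0,0.9],"jaw":1}
    - {"trans":[0,0,0.6],"jaw":1}
    - {"trans":[0,0,0.24],"jaw":1}
    - {"trans":[0,0,0.12],"jaw":1}
    - {"jaw":1}
    - {"jaw":0}
    - {"jaw":0}
    - {"jaw":0}
    - {"jaw":0}
    - {"jaw":0}
    - {"jaw":0}
    - {"jaw":0}
  force: 40

```text
t: 9.3
eef_pos: [0.4254, -0.1137, 0.0132]
tool_rot: [0.0, 0.987, -0.159, 0.001]
contact_force: [-1.2, 0.9, 7.1]
gripper_width: 0.558
grasp_force: 40.7
```

```bash
python3 plan.py 617.3 86 150 .02
```

```text
t 9.3 pos [ 425.4 -113.7   13.2] head -0.32 turn -0.34 shift [ 0.1962 -0.1957 -0.1365] q [ 0.19  0.46 -0.08  2.25  0.09  0.42 -1.86]
```

Scaled: -0.04 m is -0.8, -0.0365 m is -0.73, -0.12 rad is -0.0382.

Call:
pendant:
  ticks:
    - {"trans":[0,0,-0.4],"jaw":0}
    - {"trans":[0,0,-0.8],"jaw":0}
    - {"trans":[0,0,-0.8],"jaw":0}
    - {"trans":[0,0,-0.73],"spin":-0.0318,"jaw":0}
    - {"spin":-0.0382,"jaw":0}
    - {"spin":-0.0382,"jaw":0}
    - {"trans":[0.66,-0.66,0],"jaw":0}
    - {"trans":[0.66,-0.66,0],"jaw":0}
    - {"trans":[0.66,-0.66,0],"jaw":0}
    - {"trans":[0.66,-0.66,0],"jaw":0}
    - {"trans":[0.66,-0.66,0],"jaw":0}
    - {"trans":[0.62,-0.62,0],"jaw":0}
    - {"jaw":0}
    - {"jaw":0}
    - {"jaw":0}

```text
t: 10.8
eef_pos: [0.6157, 0.0849, 0.1484]
tool_rot: [0.001, 1.0, 0.009, -0.0]
contact_force: [-0.4, 0.5, -1.1]
gripper_width: 0.557
grasp_force: 42.3
```

```bash
python3 plan.py 617.3 86 34 .02
python3 - <<'E'
from h import *
im=eyes.read_camera("top");cv2.imwrite("pics/t3.png",im)
s=eyes.read_camera("side");cv2.imwrite("pics/s3.png",s)
cv2.imwrite("pics/v3.png",np.hstack([im[90:290,170:370].repeat(2,0).repeat(2,1),s[80:280,150:350].repeat(2,0).repeat(2,1)]))
E
```

```text
t 10.8 pos [615.7  84.9 148.4] head 0.019 turn -0.001 shift [ 0.0018 -0.0012  0.1144] q [-0.08  0.49 -0.22  1.75  0.13  0.92 -1.9 ]
```

View pics/v3.png

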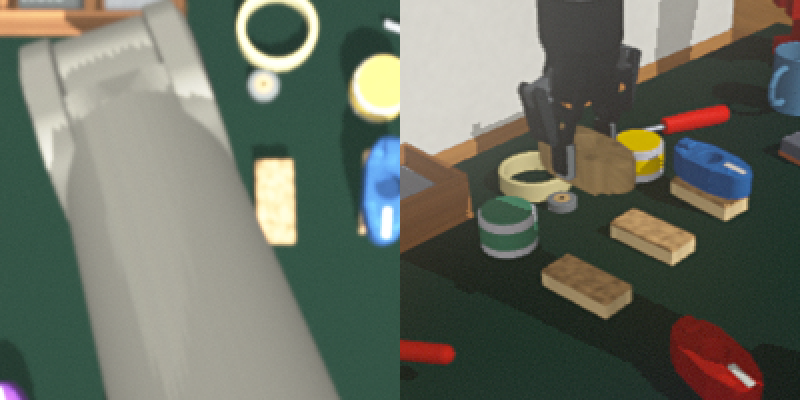

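Pine is held level above the left rest; the arm hides it in the top view. Lowering it now.

Scaled: 0.04 m is 0.8, 0.03 m is 0.6.

Call:
pendant:
  ticks:
    - {"trans":[0.032,-0.022,0.6],"jaw":0}
    - {"trans":[0,0,0.8],"jaw":0}
    - {"trans":[0,0,0.6],"jaw":0}
    - {"trans":[0,0,0.2],"jaw":0}
    - {"trans":[0,0,0.06],"jaw":0}
    - {"jaw":0}
    - {"jaw":0}

```text
t: 11.6
eef_pos: [0.6194, 0.0876, 0.0373]
tool_rot: [-0.0, 1.0, 0.01, 0.001]
contact_force: [0.7, -0.0, -1.7]
gripper_width: 0.557
grasp_force: 42.3
```

```bash
python3 plan.py 617.3 86 33.2 .02
```

```text
t 11.6 pos [619.4  87.6  37.3] head 0.019 turn -0.001 shift [-0.0022  0.0015  0.0041] q [-0.1   0.63 -0.19  1.81  0.17  0.72 -1.94]
```

Scaled: -0.05 m is -1, -0.04 m is -0.8.

Call:
pendant:
  ticks:
    - {"trans":[-0.044,0.03,0.04],"jaw":0}
    - {"trans":[0,0,0.046],"jaw":0}
    - {"jaw":0}
    - {"jaw":0.7}
    - {"jaw":1}
    - {"jaw":1}
    - {"jaw":1}
    - {"jaw":1}
    - {"trans":[0,0,-0.4],"jaw":1}
    - {"trans":[0,0,-0.8],"jaw":1}
    - {"trans":[0,0,-1],"jaw":1}
    - {"trans":[0,0,-1],"jaw":1}
    - {"jaw":1}
    - {"jaw":1}

```text
t: 13.0
eef_pos: [0.6167, 0.0861, 0.1926]
tool_rot: [-0.0, 1.0, 0.01, 0.002]
contact_force: [-0.3, -0.4, -0.5]
gripper_width: 1.0
grasp_force: 0.0
```

```bash
python3 plan.py 432.5 110 180 -.267
```

```text
t 13.0 pos [616.7  86.1 192.6] head 0.02 turn 0.287 shift [-0.184   0.0256  0.0121] q [-0.07  0.44 -0.22  1.72  0.11  1.   -1.89]
```

Scaled: -0.037 m is -0.74, -0.036 m is -0.72, 0.1435 rad is 0.0457.

Call:
pendant:
  ticks:
    - {"spin":0.0457,"jaw":1}
    - {"spin":0.0457,"jaw":1}
    - {"trans":[-0.74,0.1,0.04],"jaw":1}
    - {"trans":[-0.74,0.1,0.04],"jaw":1}
    - {"trans":[-0.74,0.1,0.04],"jaw":1}
    - {"trans":[-0.74,0.1,0.06],"jaw":1}
    - {"trans":[-0.72,0.112,0.06],"jaw":1}
    - {"jaw":1}
    - {"jaw":1}
    - {"jaw":1}

```text
t: 14.0
eef_pos: [0.4324, 0.1096, 0.1787]
tool_rot: [0.0, 0.991, -0.133, -0.0]
contact_force: [0.9, 0.0, -0.6]
gripper_width: 1.0
grasp_force: 0.0
```

```bash
python3 plan.py 432.5 110 12 -.267
python3 - <<'E'
from h import *
im=eyes.read_camera("top");cv2.imwrite("pics/t4.png",im)
s=eyes.read_camera("side");cv2.imwrite("pics/s4.png",s)
cv2.imwrite("pics/v4.png",np.hstack([im[130:330,170:370].repeat(2,0).repeat(2,1),s[120:320,180:380].repeat(2,0).repeat(2,1)]))
print(proj("top",np.array([.6173,.086,.062])),proj("side",np.array([.6173,.086,.062])))
c=blobs(im,"pine",(225,150,285,225))[0];print(rect("top",cv2.convexHull(c),.05))
E
```

```text
t 14.0 pos [432.4 109.6 178.7] head -0.268 turn -0.001 shift [ 1.000e-04 -4.000e-04  1.667e-01] q [-0.18  0.18 -0.23  2.12  0.05  0.85 -2.28]
[252.93977786 192.23422904] [243.23954012 202.32876541]
(array([615.7,  86.6, 116.4,  51.3]), np.float64(0.011))
```

View pics/v4.png

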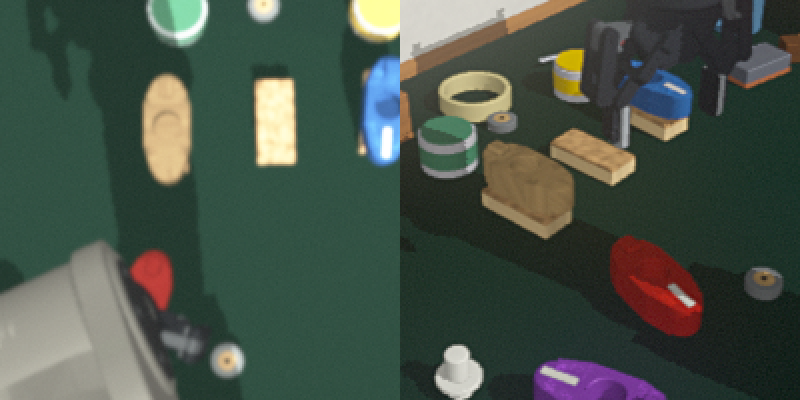

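Pine stands on the left rest, cockpit at about (253,192) against a predicted (252.9,192.2). Next I'll grasp red.

Scaled: 0.04 m is 0.8, 0.028 m is 0.56.

Call:
pendant:
  ticks:
    - {"trans":[0,0,0.8],"jaw":1}
    - {"trans":[0,0,0.8],"jaw":1}
    - {"trans":[0,0,0.8],"jaw":1}
    - {"trans":[0,0,0.56],"jaw":1}
    - {"trans":[0,0,0.24],"jaw":1}
    - {"trans":[0,0,0.12],"jaw":1}
    - {"jaw":1}
    - {"jaw":0}
    - {"jaw":0}
    - {"jaw":0}
    - {"jaw":0}
    - {"jaw":0}
    - {"jaw":0}
    - {"jaw":0}
  force: 40

```text
t: 15.5
eef_pos: [0.4325, 0.11, 0.0143]
tool_rot: [-0.0, 0.991, -0.133, 0.001]
contact_force: [-1.5, -0.7, 6.7]
gripper_width: 0.559
grasp_force: 41.1
```

```bash
python3 plan.py 628.7 -30.7 150 .01; python3 - <<'E'
from h import *
im=cv2.imread("pics/t4.png")
for n in("t2","t4"):
    c=blobs(cv2.imread(f"pics/{n}.png"),"rest",(285,160,325,220))[0];print(rect("top",c,.02))
E
```

```text
t 15.5 pos [432.5 110.   14.3] head -0.267 turn -0.277 shift [ 0.195   0.1426 -0.1353] q [-0.24  0.47 -0.17  2.23  0.18  0.45 -2.4 ]
(array([628.5, -30.9,  96.6,  45.6]), np.float64(0.029))
(array([628.6, -31.5,  95.9,  46. ]), np.float64(0.008))
```

Scaled: -0.04 m is -0.8, 0.039 m is 0.78, -0.1 rad is -0.0318.

Call:
pendant:
  ticks:
    - {"trans":[0,0,-0.4],"jaw":0}
    - {"trans":[0,0,-0.8],"jaw":0}
    - {"trans":[0,0,-0.8],"jaw":0}
    - {"trans":[0,0,-0.7],"spin":-0.0245,"jaw":0}
    - {"spin":-0.0318,"jaw":0}
    - {"spin":-0.0318,"jaw":0}
    - {"trans":[0.78,0.57,0],"jaw":0}
    - {"trans":[0.78,0.57,0],"jaw":0}
    - {"trans":[0.78,0.57,0],"jaw":0}
    - {"trans":[0.78,0.57,0],"jaw":0}
    - {"trans":[0.78,0.57,0],"jaw":0}
    - {"jaw":0}
    - {"jaw":0}
    - {"jaw":0}

```text
t: 16.9
eef_pos: [0.6269, -0.0296, 0.1481]
tool_rot: [-0.0, 1.0, 0.006, -0.001]
contact_force: [-0.8, 0.7, -1.4]
gripper_width: 0.557
grasp_force: 42.4
```

```bash
python3 plan.py 628.7 -30.8 36 .015
```

```text
t 16.9 pos [626.9 -29.6 148.1] head 0.011 turn -0.004 shift [0.0019 0.0013 0.1121] q [ 0.08  0.49 -0.18  1.74  0.11  0.92 -1.7 ]
```

Scaled: 0.04 m is 0.8, 0.03 m is 0.6, -0.004 rad is -0.0013.

Call:
pendant:
  ticks:
    - {"trans":[0.01,0.026,0.6],"spin":-0.0013,"jaw":0}
    - {"trans":[0,0,0.8],"jaw":0}
    - {"trans":[0,0,0.56],"jaw":0}
    - {"trans":[0,0,0.2],"jaw":0}
    - {"trans":[0,0,0.04],"jaw":0}
    - {"jaw":0}
    - {"jaw":0}
    - {"jaw":0}

```text
t: 17.7
eef_pos: [0.6297, -0.032, 0.0398]
tool_rot: [0.0, 1.0, 0.007, 0.001]
contact_force: [0.1, 0.4, -2.2]
gripper_width: 0.552
grasp_force: 42.3
```

```bash
python3 plan.py 628.7 -30.8 34.3 .015
```

```text
t 17.7 pos [629.7 -32.   39.8] head 0.014 turn -0.001 shift [-0.001  -0.0012  0.0055] q [ 0.07  0.63 -0.16  1.79  0.14  0.72 -1.73]
```

Scaled: -0.05 m is -1, -0.04 m is -0.8.

Call:
pendant:
  ticks:
    - {"trans":[-0.02,-0.024,0.06],"jaw":0}
    - {"trans":[0,0,0.05],"jaw":0}
    - {"jaw":0}
    - {"jaw":0.7}
    - {"jaw":1}
    - {"jaw":1}
    - {"jaw":1}
    - {"jaw":1}
    - {"trans":[0,0,-0.4],"jaw":1}
    - {"trans":[0,0,-0.8],"jaw":1}
    - {"trans":[0,0,-1],"jaw":1}
    - {"trans":[0,0,-1],"jaw":1}
    - {"jaw":1}
    - {"jaw":1}

```text
t: 19.1
eef_pos: [0.6284, -0.0309, 0.1941]
tool_rot: [0.0, 1.0, 0.007, 0.002]
contact_force: [-0.0, 0.5, -0.6]
gripper_width: 1.0
grasp_force: 0.0
```

```bash
python3 plan.py 487 296 150 -
```

```text
t 19.1 pos [628.4 -30.9 194.1] head 0.014 turn 0 shift [-0.137  -0.3288  0.0437] q [ 0.09  0.44 -0.19  1.7   0.09  1.   -1.69]
```

Scaled: -0.039 m is -0.78, 0.0216 m is 0.432, -0.15 rad is -0.0477.

Call:
pendant:
  ticks:
    - {"spin":-0.0477,"jaw":1}
    - {"spin":-0.0477,"jaw":1}
    - {"spin":-0.0477,"jaw":1}
    - {"spin":-0.0477,"jaw":1}
    - {"spin":-0.0477,"jaw":1}
    - {"spin":-0.0477,"jaw":1}
    - {"trans":[0.432,-0.78,0],"jaw":1}
    - {"trans":[0.432,-0.78,0],"jaw":1}
    - {"trans":[0.432,-0.78,0],"jaw":1}
    - {"trans":[0.432,-0.78,0],"jaw":1}
    - {"trans":[0.432,-0.78,0],"jaw":1}
    - {"trans":[0.432,-0.78,0],"jaw":1}
    - {"trans":[0.432,-0.78,0],"jaw":1}
    - {"trans":[0.432,-0.78,0],"jaw":1}
    - {"jaw":1}
    - {"jaw":1}
    - {"jaw":1}

```text
t: 20.8
eef_pos: [0.4862, 0.2947, 0.1913]
tool_rot: [0.001, 0.898, 0.44, -0.001]
contact_force: [0.8, 0.1, -0.3]
gripper_width: 1.003
grasp_force: 0.0
```

```bash
python3 plan.py 487 296 21 -
python3 - <<'E'
from h import *
im=eyes.read_camera("top");cv2.imwrite("pics/t5.png",im)
s=eyes.read_camera("side");cv2.imwrite("pics/s5.png",s)
cv2.imwrite("pics/v5.png",np.hstack([im[130:330,110:410].repeat(2,0)[:,::1].repeat(2,1)[:, :],])); 
cv2.imwrite("pics/v5b.png",s[100:360,140:400].repeat(2,0).repeat(2,1))
print(proj("top",np.array([.6287,-.0308,.062])),proj("side",np.array([.6287,-.0308,.062])))
c=blobs(im,"red",(280,150,340,230))
if c: print(rect("top",cv2.convexHull(c[0]),.05))
E
```

```text
t 20.8 pos [486.2 294.7 191.3] head 0.912 turn 0 shift [ 2.000e-03 -1.000e-04  1.703e-01] q [-0.26  0.39 -0.5   1.83  0.22  0.98 -1.51]
[308.42458041 187.28920393] [276.92514193 178.72401259]
(array([625.2, -30.8, 116.6,  51.4]), np.float64(0.003))
```

View pics/v5.png

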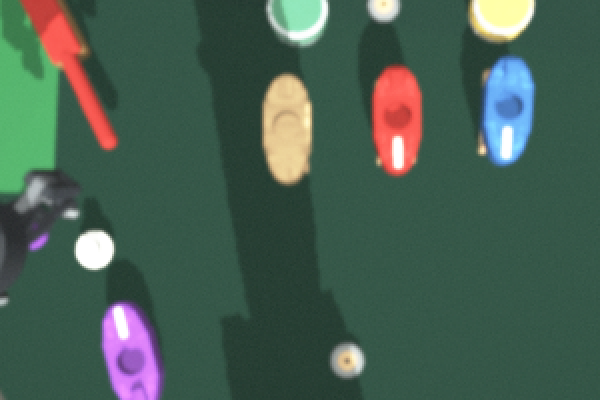

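View pics/v5b.png

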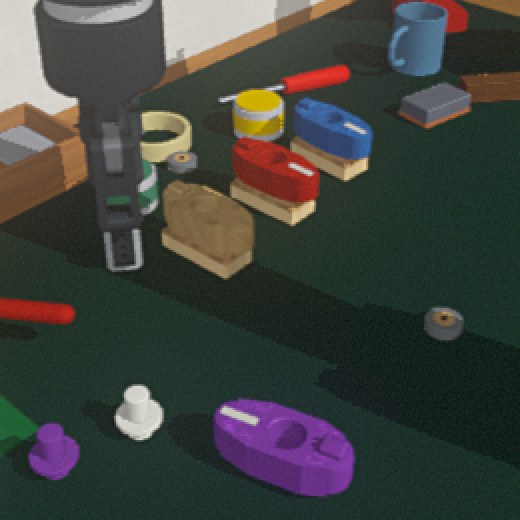

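All three racers stand on their rests, red's cockpit at (308.7,187.7) against a predicted (308.4,187.3). The plug is untouched and the open fingers clear the purple plug. Next I'll grasp the plug's knob.

Scaled: 0.04 m is 0.8, 0.002 m is 0.04.

Call:
pendant:
  ticks:
    - {"trans":[0.04,0,0.6],"jaw":1}
    - {"trans":[0,0,0.8],"jaw":1}
    - {"trans":[0,0,0.8],"jaw":1}
    - {"trans":[0,0,0.6],"jaw":1}
    - {"trans":[0,0,0.3],"jaw":1}
    - {"trans":[0,0,0.2],"jaw":1}
    - {"trans":[0,0,0.1],"jaw":1}
    - {"jaw":1}
    - {"jaw":1}
  force: 30

```text
t: 21.8
eef_pos: [0.4881, 0.2986, 0.0239]
tool_rot: [-0.0, 0.897, 0.441, 0.001]
contact_force: [0.2, -0.1, 0.1]
gripper_width: 1.004
grasp_force: 0.0
```

```bash
python3 plan.py 487 296 21 -
```

```text
t 21.8 pos [488.1 298.6  23.9] head 0.914 turn 0 shift [-0.0028  0.0007  0.0028] q [-0.35  0.62 -0.41  1.93  0.38  0.67 -1.64]
```

The rows are not in the units I measure in: shifts go in shares of 50 mm and turns go in shares of pi rad. I convert before sending: -0.0028 m is -0.056, 0.0025 m is 0.05.

Call:
pendant:
  ticks:
    - {"trans":[-0.056,0.014,0.05],"jaw":1}
    - {"jaw":0.6}
    - {"jaw":0}
    - {"jaw":0}
    - {"jaw":0}
    - {"jaw":0}
    - {"jaw":0}
    - {"jaw":0}
    - {"jaw":0}
    - {"jaw":0}
    - {"jaw":0}
    - {"jaw":0}
  force: 30

```text
t: 23.0
eef_pos: [0.4862, 0.2956, 0.0203]
tool_rot: [-0.0, 0.897, 0.441, 0.0]
contact_force: [-0.6, 0.6, 1.9]
gripper_width: 0.22
grasp_force: 29.3
```

```bash
python3 plan.py 628 -31.1 150 .1
```

```text
t 23.0 pos [486.2 295.6  20.3] head 0.914 turn 0.814 shift [ 0.1085  0.3392 -0.1297] q [-0.35  0.62 -0.4   1.94  0.38  0.66 -1.64]
```

Scaled: -0.04 m is -0.8, 0.0377 m is 0.754, 0.14 rad is 0.0446.

Call:
pendant:
  ticks:
    - {"trans":[0,0,-0.4],"jaw":0}
    - {"trans":[0,0,-0.7],"jaw":0}
    - {"trans":[0,0,-0.8],"jaw":0}
    - {"trans":[0,0,-0.7],"spin":0.0363,"jaw":0}
    - {"spin":0.0446,"jaw":0}
    - {"spin":0.0446,"jaw":0}
    - {"spin":0.0446,"jaw":0}
    - {"spin":0.0446,"jaw":0}
    - {"spin":0.0446,"jaw":0}
    - {"trans":[0.24,0.754,0],"jaw":0}
    - {"trans":[0.24,0.754,0],"jaw":0}
    - {"trans":[0.24,0.754,0],"jaw":0}
    - {"trans":[0.24,0.754,0],"jaw":0}
    - {"trans":[0.24,0.754,0],"jaw":0}
    - {"trans":[0.24,0.754,0],"jaw":0}
    - {"trans":[0.24,0.754,0],"jaw":0}
    - {"trans":[0.24,0.754,0],"jaw":0}
    - {"trans":[0.24,0.754,0],"jaw":0}
    - {"jaw":0}
    - {"jaw":0}

```text
t: 25.0
eef_pos: [0.6271, -0.0327, 0.1495]
tool_rot: [0.0, 0.999, 0.049, -0.001]
contact_force: [-0.8, 0.8, -1.0]
gripper_width: 0.217
grasp_force: 29.5
```

Call:
pendant:
  ticks:
    - {"jaw":0}

```text
t: 25.1
eef_pos: [0.6268, -0.0299, 0.1498]
tool_rot: [-0.0, 0.999, 0.051, -0.0]
contact_force: [-0.5, 0.0, 0.3]
gripper_width: 0.222
grasp_force: 29.5
```

```bash
python3 plan.py 628 -31.1 90 .1
python3 - <<'E'
from h import *
s=eyes.read_camera("side");cv2.imwrite("pics/s6.png",s)
o=monitor.get_obs();T=o["eef_pos"]
for dz in(.0,-.0038,-.0063,-.0203):print(dz,proj("side",T+[0,0,dz]).round(1))
u,v=proj("side",T).astype(int);print(u,v)
cv2.imwrite("pics/v6.png",cv2.resize(s[v-50:v+70,u-60:u+60],(600,600),interpolation=cv2.INTER_CUBIC))
c=blobs(s,"white",(u-30,v-30,u+30,v+40),20);print([(cv2.boundingRect(x),cv2.contourArea(x)) for x in c])
E
```

```text
t 25.1 pos [626.8 -29.9 149.8] head 0.101 turn 0.001 shift [0.0011 0.0013 0.0598] q [ 0.1   0.49 -0.21  1.74  0.12  0.93 -1.62]
0.0 [277.8 143. ]
-0.0038 [277.8 144.6]
-0.0063 [277.8 145.7]
-0.0203 [277.7 151.7]
277 142
[((257, 129, 30, 31), 237.5), ((247, 112, 11, 11), 76.0)]
```

View pics/v6.png

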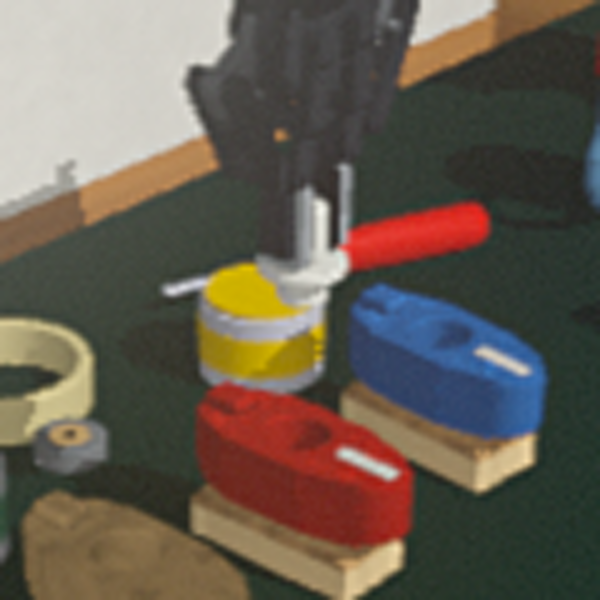

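The plug hangs upright and centred on the tool: flange at (277.2,144.7) against an expected (277.8,144.6). It is above red's cockpit, so I'll lower it.

Scaled: 0.03 m is 0.6, 0.02 m is 0.4.

Call:
pendant:
  ticks:
    - {"trans":[0.01,0.036,0.6],"jaw":0}
    - {"trans":[0,0,0.4],"jaw":0}
    - {"trans":[0,0,0.12],"jaw":0}
    - {"jaw":0}
    - {"jaw":0}
    - {"jaw":0}

```text
t: 25.75
eef_pos: [0.629, -0.0328, 0.0955]
tool_rot: [0.0, 0.999, 0.05, 0.001]
contact_force: [-0.9, -0.2, -0.7]
gripper_width: 0.223
grasp_force: 29.5
```

```bash
python3 plan.py 627.5 -31.6 90 .1
```

```text
t 25.75 pos [629.  -32.8  95.5] head 0.1 turn 0.0 shift [-0.0014 -0.0013  0.0055] q [ 0.1   0.56 -0.2   1.77  0.14  0.82 -1.64]
```

Scaled: 0.006 m is 0.12, 0.005 m is 0.1.

Call:
pendant:
  ticks:
    - {"trans":[-0.024,-0.02,0.12],"jaw":0}
    - {"trans":[0,0,0.1],"jaw":0}
    - {"trans":[0,0,0.08],"jaw":0}
    - {"trans":[0,0,0.08],"jaw":0}
    - {"trans":[0,0,0.06],"jaw":0}
    - {"trans":[0,0,0.06],"jaw":0}
    - {"jaw":0}
    - {"jaw":0}

```text
t: 26.55
eef_pos: [0.6268, -0.0323, 0.0692]
tool_rot: [-0.0, 0.999, 0.05, -0.0]
contact_force: [-0.2, 0.5, 0.0]
gripper_width: 0.22
grasp_force: 29.5
```

```bash
python3 plan.py 627.5 -31.6 68.3 .1
```

```text
t 26.55 pos [626.8 -32.3  69.2] head 0.1 turn -0.0 shift [ 0.0007 -0.0006  0.0009] q [ 0.09  0.59 -0.19  1.79  0.15  0.78 -1.65]
```

The plug went in with no contact force. I'll release and retreat.

Scaled: -0.05 m is -1, -0.045 m is -0.9.

Call:
pendant:
  ticks:
    - {"trans":[0,0,0.02],"jaw":0}
    - {"jaw":0}
    - {"jaw":0.4}
    - {"jaw":0.7}
    - {"jaw":0.7}
    - {"jaw":0.7}
    - {"trans":[0,0,-0.4],"jaw":0.7}
    - {"trans":[0,0,-0.8],"jaw":0.7}
    - {"trans":[0,0,-1],"jaw":0.7}
    - {"trans":[0,0,-1],"jaw":0.7}
    - {"trans":[-0.8,-0.6,0],"jaw":1}
    - {"trans":[-0.9,-0.6,0],"jaw":1}
    - {"trans":[-0.9,-0.6,0],"jaw":1}
    - {"trans":[-0.9,-0.6,0],"jaw":1}
    - {"trans":[-0.6,-0.6,0],"jaw":1}
    - {"trans":[0,-0.8,0],"jaw":1}
    - {"trans":[0,-0.8,0],"jaw":1}
    - {"trans":[0,-0.8,0],"jaw":1}
    - {"jaw":1}
    - {"jaw":1}

```text
t: 28.55
eef_pos: [0.4064, 0.2108, 0.2282]
tool_rot: [0.0, 0.999, 0.051, -0.0]
contact_force: [-0.2, -0.9, -0.3]
gripper_width: 0.998
grasp_force: 0.0
```

```bash
python3 - <<'E'
from h import *
im=eyes.read_camera("top");s=eyes.read_camera("side");cv2.imwrite("pics/t7.png",im);cv2.imwrite("pics/s7.png",s)
cv2.imwrite("pics/v7.png",np.hstack([im[100:250,220:400].repeat(2,0).repeat(2,1),s[120:270,190:400].repeat(2,0).repeat(2,1)]))
for p,k in [((.6173,.086),"L"),((.628,-.0312),"M"),((.6396,-.1478),"R")]: print(k,proj("top",np.array([*p,.062])).round(1),proj("side",np.array([*p,.062])).round(1))
q=np.array([.628,-.0312,.065]);print("flange",proj("top",q).round(1),proj("side",q).round(1),"knob top seated",proj("side",q+[0,0,.026]).round(1),proj("top",q+[0,0,.026]).round(1))
for k,roi in [("white",(295,170,325,192)),("red",(280,150,340,230))]:
    for c in blobs(im,k,roi,30)[:1]:print(k,cv2.minEnclosingCircle(c),rect("top",cv2.convexHull(c),.065 if k=="white" else .05))
for n in("top0","t7"):
    x=cv2.imread(f"pics/{n}.png");print(n,[np.round(np.array(cv2.minEnclosingCircle(blobs(x,k,r,40)[0])[0]),1) for k,r in (("green",(240,115,278,155)),("yellow",(342,115,380,155)))if blobs(x,k,r,40)])
E
```

```text
L [252.9 192.2] [243.2 202.3]
M [308.6 187.6] [277.3 178.8]
R [363.9 182.6] [305.7 158.7]
flange [308.7 187.4] [277.3 177.6] knob top seated [277.5 167.2] [309.6 185.4]
white ((309.2821350097656, 187.93016052246094), 9.7766752243042) (array([633.1, -32.8,  39.9,  25.5]), np.float64(-1.563))
red ((307.5, 189.90740966796875), 27.134185791015625) (array([625.2, -30.8, 116.6,  51.4]), np.float64(0.003))
top0 [array([258.1, 132.8])]
t7 [array([258.5, 134.5])]
```

View pics/v7.png

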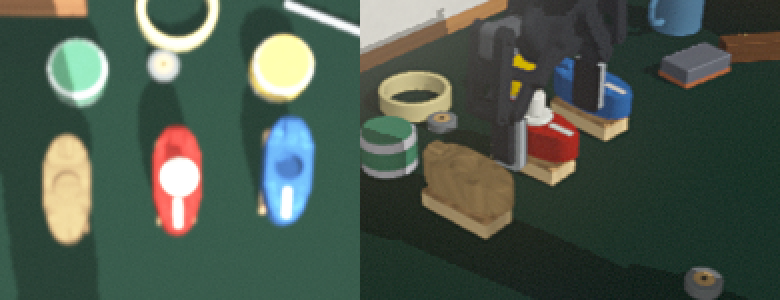

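All three racers stand centred on their rests. The plug's flange is flat on red, at (309.8,188.3) against a cockpit at (308.6,187.6), with its knob top at seated height. The tins have not moved and the arm is clear, so I'll hand in.

```bash
python3 -c "from station import bot;print(bot.hand_in())"
```

```text
the job is handed in; nothing more can be done
None
```

I handed the job in with pine on the left rest before the green tin, red in the middle with the white plug seated, and blue on the right before the yellow tin; my last pictures showed everything in place and both tins still standing, but the judge's verdict wasn't shown.

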